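# Tighten the fan press to its set force

### The job

Tighten the press that holds the dark green fan sticks: turn its wing handle clockwise, seen from above, until the orange tab has popped fully out of the end of the press's bridge, then stop, so the sticks are not crushed, and let go. Leave the handle of the other press, with the pale bamboo sticks, as it is.

Things in the scene. Friction and masses are not known exactly. Their poses are not given: they have to be found in the camera images.
- jade_press: The fixed bench press to tighten: dark 110 x 120 mm base, grey bridge (36 x 122 mm, top 76 mm above the table) over dark green fan sticks that spread 150 mm out along +x at 13 to 20 mm height. A twin press holds pale bamboo sticks; the two may have swapped sides and each is turned a little. Origin: under the screw, at table height; x away from the robot, y to its left along the bridge.
- jade_handle (a point): Middle of that press's black wing handle, on the upright screw's axis, 108 mm above the table. The wing is an upright flat bar 64 mm long (this point's x), 13 mm thick (y), from 92 to 122 mm above the table; free space beside it. The point turns with the wing, which keeps its height, needs under 0.25 N m and stays where it is left.
- jade_screw (a joint): Angle of that screw in rad, growing as the wing is turned clockwise seen from above (tightening). It starts between 0 and 0.3; the tab begins to come out at about 0.85 and is fully out at about 1.1; the sticks are crushed past 1.65; the screw's stop is at 1.8. One grasp is enough.
- jade_tab (a joint): Place of that press's orange tab (22 mm wide, 8 mm thick), in m along the bridge: below 0.060 it is hidden inside, at 0.060 flush with the bridge's left end (+y of the press, 61 mm from the screw's axis, 68 mm above the table), at 0.074 fully out, 14 mm proud, against its stop. The screw drives it through a weak spring at 0.07 m per rad, without noticeable delay.
- bamboo_wing_end (a point): Upper corner at one end of the black wing handle of the twin press with the pale bamboo sticks (leave that handle alone): 30 mm along the wing from its screw's axis, 122 mm above the table. That wing has the same measures.
There are look-alikes about, which are no part of the job. Leave any pink look-alike of the jade_press alone.

How it is judged:
At the end, for the whole second after the job is handed in: The orange tab of the press with the green sticks stands out at least 11 mm of its 14 mm, its screw is at rest and not past 1.65 rad, and the end of the other press's wing is within 10 mm of where it was (value of joint jade_tab above 0.071 m and value of joint jade_screw below 1.65 rad and velocity of joint jade_screw between -0.05 and 0.05 rad/s and distance of bamboo_wing_end from where it was at the start of the episode below 0.01 m); the robot touches nothing.
It fails at once if the green sticks are crushed: their screw is turned past 1.65 rad (value of joint jade_screw above 1.65 rad).
It fails at once if the wing of the press with the bamboo sticks is turned (its end moves more than 10 mm) (distance of bamboo_wing_end from where it was at the start of the episode above 0.01 m).
It also fails if it takes over 32 s, if anything falls off the work surface, if the arm or the gripper's body presses on something with over 40 N, if the wrist force passes 120 N, or if a joint passes its speed limit or range.

### The arm

A 6-joint arm with a two-finger parallel gripper is mounted at the origin on the work surface. World frame = base frame: x ahead of the robot, y to its left, z up, the work surface at z = 0. Lengths are in m, angles in rad, forces in N, time in s.
With the tool pointing down it reaches from about 0.3 to 0.775 m from the base axis. Payload 14.6 kg.
Tool frame: the origin (TCP) lies midway between the tips of the shut fingers; the grasp point (between the pads) lies 19 mm behind it (ctrl.grip_depth is the distance from the TCP to the grasp point, in m); z points along the fingers, x is the direction in which the jaws open and shut, and the axes are right-handed (so a half turn about z gives the same grasp; the last joint's range is limited). The gripper opens to 94 mm and grips with 3 to 60 N. Pads are 16 mm wide; open, the fingers measure 119 mm over their backs; the gripper's body (75 mm by 177 mm) begins 78 mm behind the grasp point.
Start: joints at [1.202, 0.3, 1.521, -0, 1.321, -0.067], TCP at [0.163, 0.525, 0.205] pointing down, gripper open.
Joint ranges: [-3.03, 3.03], [-0.79, 2.21], [0.23, 2.52], [-1.04, 4.18], [0, 3.07], [-2.55, 2.55]. Speed limits (rad/s): [2.22, 2.22, 2.57, 3.14, 3.14, 3.14].

### API

Orientations are given as [roll, pitch, yaw] about the fixed x, y, z axes, in that order (R = Rz(yaw) Ry(pitch) Rx(roll)).
In Python, from station import ctrl gives the robot as it stands.
- The arm moves only by the tool play_rows, never from a script. Its argument "steps" is a list that holds one entry, the list of rows, each a list of 7 numbers: the shift along the tool's x, y, z in cm, then the turn, a rotation vector about the tool's x, y, z in rad, then the opening, from 0 (shut) to 1 (fully open). In form: [[[x, y, z, ax, ay, az, hand], ...]]. A call has 1 to 20 rows; each row is the pose to reach, as a shift and turn from the pose measured when the call began, along the tool's axes at that moment; what a row does not reach only later rows make up. A row lasts 1/12 s, in which the tool goes at most 41.7 mm and 7.16 degrees, less where a joint would pass 70% of its speed; a pose out of reach is approached as far as the arm can. A call with a gripper value outside its range is refused whole. The fingers move at their own pace and stop on an object; "force" is the grip in N (left out, the last holds). Time passes only in rows, so rows that repeat a pose let the fingers close. It gives the time, the measured TCP pose, the force and the opening at its end, in the units of the state.
- ctrl.get_obs(): the state, without advancing time (a new reading comes with each control period).
- ctrl.camera(name): name is "scene" or "top" or "wrist"; returns a dict with "frame" (480x640x3 uint8, blue, green, red), "fovy" (degrees; the focal length in pixels is half the picture's height over the tangent of half this angle, whatever the lens; pixels are square), "cx", "cy" (the principal point, pixels), "world_to_cam" (4x4, takes a point from world to camera coordinates). Camera axes: x right, y up, looking along -z (the intrinsics and any distortion apply to the point x, -y, -z); pixel columns grow to the right and rows downward; lengths in m; the calibration is good to about 2 mm. A picture is of the moment at which its call begins. There is no depth.
- ctrl.hand_in(): hands the job in, once; it reports no verdict.
The state is a dict: "time_s": time; "qpos": joint angles; "joint_vel": joint speeds; "tau": joint torques, N m; "ee_pos": TCP position; "eef_rot": TCP orientation; "force": force on the tool from outside, world axes, zero at the start; "moment": the same for the moment, N m; "grip_width": finger opening in m.
Only numpy, scipy, OpenCV 4.12 (cv2) and the standard library are available. Lean on these libraries where they do the work, as an engineer would, in place of code of your own. Each camera call takes 0.05 s, during which the arm holds its last target. There are 200 camera calls.

## Working session

There is one attempt and no reset: what is moved stays moved. The work goes in short steps, Python scripts to look and compute and a tool call to move; the robot and the scene stay as the last step left them, time stands still between calls to the robot, and variables do not carry over. Pictures are saved under pics/ and viewed, about 8 in all and at most 12, crops included, and the job is handed in when it is done.

Besides the shell and the picture viewer there is one more tool, called by a JSON object that holds its "method" and its "body", one argument or row to a line. play_rows: Moves the arm, as the interface text tells. Its arguments: {"type":"object","properties":{"steps":{"type":"array"},"force":{"type":"number"}},"required":["steps"]}

```bash
mkdir -p pics; ls; python3 - <<'E'
from station import ctrl
import cv2,numpy as np
for n in("top","scene"):
    c=ctrl.camera(n); cv2.imwrite(f"pics/{n}0.png",c["frame"])
    print(n,c["fovy"],c["cx"],c["cy"],np.round(c["world_to_cam"],4).tolist(),[k for k in c])
o=ctrl.get_obs();print(o)
E
```

```text
pics
top 53.09111553172572 322.34715522797063 240.80228323620491 [[0.0066, -1.0, 0.0052, -0.0073], [0.9973, 0.007, 0.0736, -0.4325], [-0.0737, 0.0047, 0.9973, -0.8874], [0.0, 0.0, 0.0, 1.0]] ['frame', 'fovy', 'cx', 'cy', 'world_to_cam']
scene 57.38986086041262 323.9737351831825 239.96119221951326 [[-0.6032, 0.7975, 0.0112, 0.2611], [-0.6901, -0.529, 0.4939, 0.2712], [0.3998, 0.2902, 0.8695, -1.0047], [0.0, 0.0, 0.0, 1.0]] ['frame', 'fovy', 'cx', 'cy', 'world_to_cam']
{'time_s': 0.1, 'qpos': array([ 1.20242321e+00,  3.00430846e-01,  1.52149189e+00,  3.03598725e-06,
        1.32068178e+00, -6.65897066e-02]), 'joint_vel': array([ 0.00122111, -0.0025348 , -0.00265524, -0.00038522, -0.00047649,
        0.00157862]), 'tau': array([ 2.80853592e-04, -5.32635176e+01, -3.53285122e+01,  7.08958693e-02,
        2.33946566e-02, -9.16017871e-05]), 'ee_pos': array([0.16339014, 0.52493968, 0.20494613]), 'eef_rot': array([-3.14152239e+00,  1.00943059e-03,  1.26901220e+00]), 'force': array([0.15156061, 0.89276408, 0.6675042 ]), 'moment': array([-0.02616407, -0.0238153 ,  0.01023073]), 'grip_width': 0.09379478044387608}
```

View pics/top0.png

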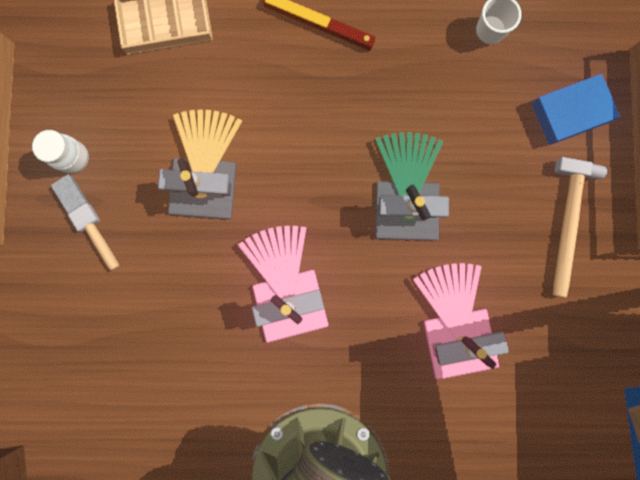

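View pics/scene0.png

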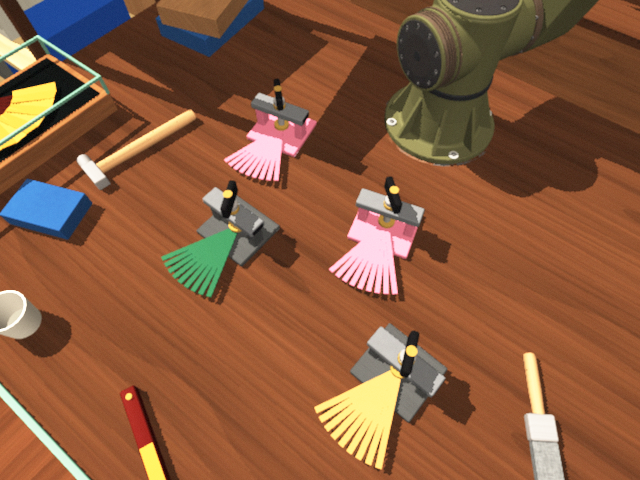

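```bash
python3 - <<'E'
import cv2,numpy as np
a=cv2.imread("pics/top0.png")[165:250,365:460];b=cv2.imread("pics/scene0.png")[170:265,190:290]
f=lambda i,s:cv2.resize(i,None,fx=s,fy=s,interpolation=cv2.INTER_CUBIC)
a=f(a,4.2);b=f(b,4);h=max(a.shape[0],b.shape[0])
p=lambda i:cv2.copyMakeBorder(i,0,h-i.shape[0],0,0,0)
cv2.imwrite("pics/crop0.png",np.hstack([p(a),p(b)]));print(a.shape,b.shape)
E
```

```text
(357, 399, 3) (380, 400, 3)
```

View pics/crop0.png

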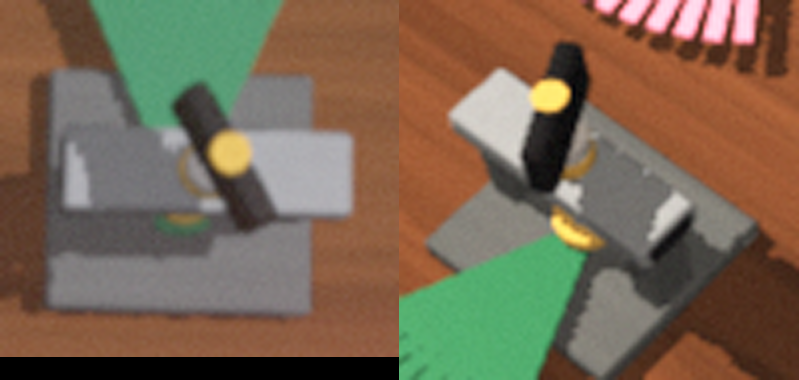

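```bash
cat > h.py <<'E'
import numpy as np, json
from station import ctrl
def cal(n):
    c=ctrl.camera(n); f=240/np.tan(np.radians(c["fovy"]/2))
    return c,f
def ray(c,u,v):
    f=240/np.tan(np.radians(c["fovy"]/2)); T=c["world_to_cam"]
    d=T[:3,:3].T@np.array([(u-c["cx"])/f,-(v-c["cy"])/f,-1]); o=-T[:3,:3].T@T[:3,3]
    return o,d
def atz(c,u,v,z):
    o,d=ray(c,u,v); return o+d*(z-o[2])/d[2]
def proj(c,p):
    f=240/np.tan(np.radians(c["fovy"]/2)); q=c["world_to_cam"][:3]@np.append(p,1)
    return c["cx"]+f*q[0]/-q[2], c["cy"]-f*q[1]/-q[2]
E
python3 - <<'E'
from h import *
t=ctrl.camera("top");s=ctrl.camera("scene")
o1,d1=ray(t,419.8,201.4);o2,d2=ray(s,227.7,193.8)
k=np.linalg.lstsq(np.c_[d1,-d2],o2-o1,rcond=None)[0]
print(o1+k[0]*d1,o2+k[1]*d2)
C=lambda x,y:(365+x/4.2,165+y/4.2)
for z in(.122,.124,.126):print(z,atz(t,*C(230,153),z),atz(s,227.7,193.8,z))
A=atz(t,*C(191,92),.122);B=atz(t,*C(260,220),.122);print(A,B,(A+B)/2,np.arctan2(*(A-B)[1::-1]),np.linalg.norm(A-B))
A=atz(t,*C(64,130),.076);B=atz(t,*C(352,135),.076);D=atz(t,*C(352,212),.076);E=atz(t,*C(64,211),.076);print(A,B,(A+D)/2,(B+E)/2,np.arctan2(-(A-B)[0],(A-B)[1]),np.linalg.norm(A-B))
E
```

```text
[ 0.49199628 -0.16648447  0.12091865] [ 0.49076377 -0.16482794  0.12037716]
0.122 [ 0.49177638 -0.16619429  0.122     ] [ 0.49143671 -0.16379676  0.122     ]
0.124 [ 0.49145975 -0.16577634  0.124     ] [ 0.49226604 -0.16252594  0.124     ]
0.126 [ 0.49114312 -0.1653584   0.126     ] [ 0.49309537 -0.16125512  0.126     ]
[ 0.51619724 -0.15083245  0.122     ] [ 0.46503678 -0.17789089  0.122     ] [ 0.49061701 -0.16436167  0.122     ] 0.48649443310160045 0.05787531142823207
[ 0.50830631 -0.10592235  0.076     ] [ 0.5070937  -0.22732033  0.076     ] [ 0.49137124 -0.16641298  0.076     ] [ 0.49053347 -0.16658307  0.076     ] -0.009988395189756048 0.12140403077951266
```

{"method": "play_rows", "body": {
  "steps": [
    [[-56.2,51.8,0,0,0,2.353,1],[-56.2,51.8,0,0,0,2.353,1],[-56.2,51.8,0,0,0,2.353,1],[-56.2,51.8,0,0,0,2.353,1],[-56.2,51.8,0,0,0,2.353,1],[-56.2,51.8,0,0,0,2.353,1],[-56.2,51.8,0,0,0,2.353,1],[-56.2,51.8,0,0,0,2.353,1],[-56.2,51.8,0,0,0,2.353,1],[-56.2,51.8,0,0,0,2.353,1],[-56.2,51.8,0,0,0,2.353,1],[-56.2,51.8,0,0,0,2.353,1],[-56.2,51.8,0,0,0,2.353,1],[-56.2,51.8,0,0,0,2.353,1],[-56.2,51.8,0,0,0,2.353,1],[-56.2,51.8,0,0,0,2.353,1],[-56.2,51.8,0,0,0,2.353,1],[-56.2,51.8,0,0,0,2.353,1],[-56.2,51.8,0,0,0,2.353,1],[-56.2,51.8,0,0,0,2.353,1]]
  ]
}}

```text
time_s: 1.87
ee_pos: [0.4915, -0.1684, 0.2046]
eef_rot: [3.14, 0.0, -1.093]
force: [-0.5, 0.6, -0.2]
grip_width: 0.0937
```

```bash
python3 - <<'E'
from h import *
import cv2
w=ctrl.camera("wrist");cv2.imwrite("pics/w1.png",w["frame"])
o=ctrl.get_obs();print(o["time_s"],o["qpos"],o["ee_pos"],o["eef_rot"],w["fovy"],w["cx"],w["cy"])
c=np.array([.491,-.1655]);d=.032*np.array([np.cos(.487),np.sin(.487)])
for z in(.122,):
  for p in(c,c+d,c-d):print(proj(w,np.append(p,z)))
np.savez("w1.npz",**w)
E
```

```text
1.9167 [-3.97637659e-01  2.31041608e-01  1.60974943e+00 -6.95243269e-04
  1.30215908e+00  6.88715104e-01] [ 0.49090377 -0.16668468  0.20471531] [ 3.14021256e+00  6.22241098e-04 -1.08616821e+00] 59.94425001702394 320.0428400404737 235.93594596198994
(np.float64(315.9135459680501), np.float64(241.58404253862003))
(np.float64(315.3190206310103), np.float64(193.59027268000293))
(np.float64(316.4711444693993), np.float64(286.5968493611324))
```

View pics/w1.png

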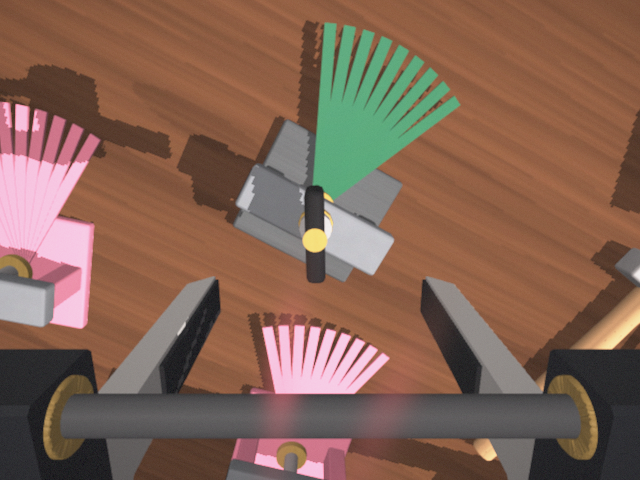

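{"method": "play_rows", "body": {
  "steps": [
    [[-0.1,0,2,0,0,0,1],[-0.1,0,4,0,0,0,1],[-0.1,0,6,0,0,0,1],[-0.1,0,8,0,0,0,1],[-0.1,0,10,0,0,0,1],[-0.1,0,11,0,0,0,1],[-0.1,0,11.5,0,0,0,1],[-0.1,0,11.5,0,0,0,1],[-0.1,0,11.5,0,0,0,1]]
  ]
}}

```text
time_s: 2.67
ee_pos: [0.4906, -0.1656, 0.0906]
eef_rot: [3.141, -0.0, -1.085]
force: [0.3, -0.3, 0.3]
grip_width: 0.0941
```

{"method": "play_rows", "body": {
  "steps": [
    [[0,0,0,0,0,0,0],[0,0,0,0,0,0,0],[0,0,0,0,0,0,0],[0,0,0,0,0,0,0],[0,0,0,0,0,0,0],[0,0,0,0,0,0,0],[0,0,0,0,0,0,0],[0,0,0,0,0,0,0],[0,0,0,0,0,0,0],[0,0,0,0,0,0,0],[0,0,0,0,0,0,0],[0,0,0,0,0,0,0]]
  ],
  "force": 40
}}

```text
time_s: 3.67
ee_pos: [0.4903, -0.1651, 0.0905]
eef_rot: [3.141, 0.001, -1.085]
force: [-1.6, 4.9, 2.9]
grip_width: 0.0221
```

{"method": "play_rows", "body": {
  "steps": [
    [[0,0,0,0,0,0,0],[0,0,0,0,0,0,0],[0,0,0,0,0,0,0],[0,0,0,0,0,0,0]]
  ]
}}

```text
time_s: 4.0
ee_pos: [0.4903, -0.1651, 0.0906]
eef_rot: [3.141, 0.001, -1.085]
force: [-1.4, 1.4, 2.9]
grip_width: 0.022
```

```bash
python3 - <<'E'
from h import *
import cv2
w=ctrl.camera("wrist");cv2.imwrite("pics/w2.png",w["frame"])
print(ctrl.get_obs())
E
```

```text
{'time_s': 4.05, 'qpos': array([-3.95654087e-01,  3.56988503e-01,  1.73279934e+00,  1.03570594e-04,
        1.05346824e+00,  6.89460297e-01]), 'joint_vel': array([ 0.00047375, -0.00013047, -0.00033649, -0.00063535, -0.00052778,
        0.00158366]), 'tau': array([-8.21896736e-01, -5.12081444e+01, -3.10877967e+01, -2.66831350e-01,
       -5.44971954e-01,  2.26424471e-02]), 'ee_pos': array([ 0.49032075, -0.1651064 ,  0.09054464]), 'eef_rot': array([ 3.14060390e+00,  1.34069292e-03, -1.08516634e+00]), 'force': array([-2.10942827,  2.52090837,  2.41031172]), 'moment': array([0.36135798, 0.38494023, 0.03466303]), 'grip_width': 0.02162501814144336}
```

View pics/w2.png

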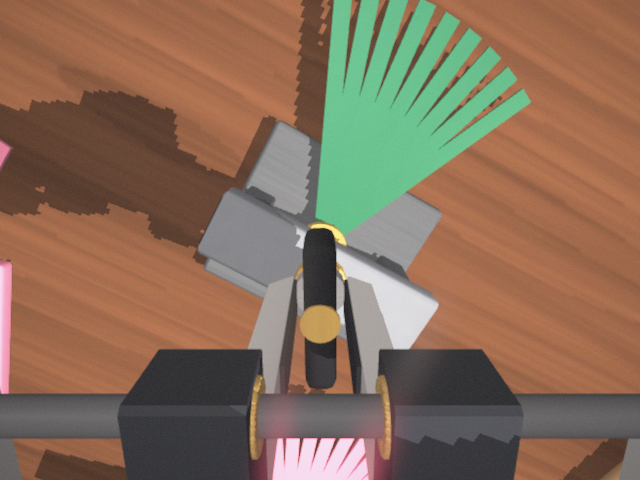

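{"method": "play_rows", "body": {
  "steps": [
    [[0,0,0,0,0,0,0],[0,0,0,0,0,0,0],[0,0,0,0,0,0.06,0],[0,0,0,0,0,0.12,0],[0,0,0,0,0,0.18,0],[0,0,0,0,0,0.24,0],[0,0,0,0,0,0.3,0],[0,0,0,0,0,0.36,0],[0,0,0,0,0,0.42,0],[0,0,0,0,0,0.48,0],[0,0,0,0,0,0.54,0],[0,0,0,0,0,0.6,0],[0,0,0,0,0,0.6,0],[0,0,0,0,0,0.6,0]]
  ],
  "force": 60
}}

```text
time_s: 5.22
ee_pos: [0.4901, -0.164, 0.0905]
eef_rot: [3.139, 0.002, -1.686]
force: [-2.9, 10.1, 4.5]
grip_width: 0.0212
```

```bash
python3 - <<'E'
from h import *
import cv2
w=ctrl.camera("wrist");s=ctrl.camera("scene")["frame"];t=ctrl.camera("top")["frame"]
f=lambda i,k:cv2.resize(i,None,fx=k,fy=k,interpolation=cv2.INTER_CUBIC)
a=f(w["frame"][180:420,180:460],1.4)
b=f(s[150:270,180:300],2.8);b=b[:336]
cv2.imwrite("pics/w3.png",np.hstack([a,b]))
o=ctrl.get_obs();print({k:np.round(o[k],3) for k in("time_s","qpos","ee_pos","eef_rot","force","moment","grip_width")})
E
```

```text
{'time_s': np.float64(5.367), 'qpos': array([-0.395,  0.357,  1.733,  0.002,  1.055,  1.289]), 'ee_pos': array([ 0.49 , -0.164,  0.09 ]), 'eef_rot': array([ 3.139e+00,  2.000e-03, -1.685e+00]), 'force': array([-2.332, 10.55 ,  4.912]), 'moment': array([ 2.04 ,  0.68 , -0.008]), 'grip_width': np.float64(0.021)}
```

View pics/w3.png

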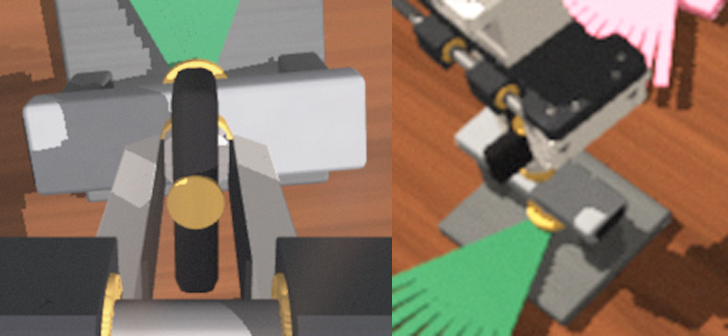

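{"method": "play_rows", "body": {
  "steps": [
    [[0,0,0,0,0,0.06,0],[0,0,0,0,0,0.12,0],[0,0,0,0,0,0.18,0],[0,0,0,0,0,0.24,0],[0,0,0,0,0,0.3,0],[0,0,0,0,0,0.36,0],[0,0,0,0,0,0.42,0],[0,0,0,0,0,0.48,0],[0,0,0,0,0,0.52,0],[0,0,0,0,0,0.55,0],[0,0,0,0,0,0.55,0],[0,0,0,0,0,0.55,0]]
  ]
}}

```text
time_s: 6.37
ee_pos: [0.4887, -0.1615, 0.0904]
eef_rot: [3.132, 0.002, -2.235]
force: [-12.4, 20.6, 14.2]
grip_width: 0.0207
```

```bash
python3 - <<'E'
from h import *
import cv2
w=ctrl.camera("wrist");s=ctrl.camera("scene")["frame"]
f=lambda i,k:cv2.resize(i,None,fx=k,fy=k,interpolation=cv2.INTER_CUBIC)
a=f(w["frame"][140:440,140:500],1.2)
b=f(s[150:270,180:300],3)
cv2.imwrite("pics/w4.png",np.hstack([a,b]))
o=ctrl.get_obs();print({k:np.round(o[k],3) for k in("time_s","qpos","ee_pos","eef_rot","force","moment","grip_width")})
E
```

```text
{'time_s': np.float64(6.467), 'qpos': array([-0.393,  0.356,  1.735,  0.005,  1.06 ,  1.84 ]), 'ee_pos': array([ 0.489, -0.161,  0.09 ]), 'eef_rot': array([ 3.132e+00,  2.000e-03, -2.235e+00]), 'force': array([-12.594,  21.289,  14.798]), 'moment': array([4.084e+00, 2.686e+00, 1.000e-03]), 'grip_width': np.float64(0.021)}
```

View pics/w4.png

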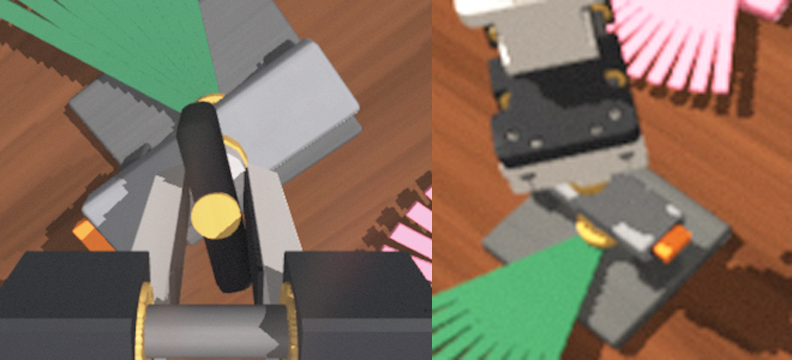

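```bash
cat > tab.py <<'E'
from h import *
import cv2,sys
c=np.array([.491,-.1655]);yaw=-.01;R=np.array([[np.cos(yaw),-np.sin(yaw)],[np.sin(yaw),np.cos(yaw)]])
out=[]
for n in("scene","wrist"):
    cam=ctrl.camera(n);hsv=cv2.cvtColor(cam["frame"],cv2.COLOR_BGR2HSV)
    m=cv2.inRange(hsv,(7,190,150),(17,255,255))
    k,l,st,ce=cv2.connectedComponentsWithStats(m)
    u0=proj(cam,np.append(c+R@[0,.067],.072));
    for i in range(1,k):
        if st[i,4]>25 and np.hypot(*(ce[i]-u0))<60:
            ys,xs=np.where(l==i)
            L=np.array([(np.linalg.inv(R)@(atz(cam,x,y,.072)[:2]-c)) for x,y in zip(xs,ys)])
            print(n,st[i],"press-y at z.072: %.4f..%.4f  x %.4f..%.4f"%(*np.percentile(L[:,1],[1,99]),*np.percentile(L[:,0],[1,99])))
    for q in(.06,.067,.074):print(n,q,[np.round(proj(cam,np.append(c+R@[sx,q],.072)),0) for sx in(-.011,.011)])
    x,y=map(int,u0);y0=max(y-50,0);x0=max(x-60,0)
    g=cam["frame"][y0:y0+100,x0:x0+120].copy()
    g=cv2.resize(g,(400,333),interpolation=cv2.INTER_CUBIC);sc=400/120
    for q,col in((.061,(255,0,0)),(.074,(0,255,0))):
        for z in (.072,):
            a,b=[tuple(int(v) for v in (np.array(proj(cam,np.append(c+R@[sx,q],z)))-[x0,y0]+.5)*sc) for sx in(-.011,.011)]
            cv2.line(g,a,b,col,1)
    out.append(cv2.copyMakeBorder(g,0,333-g.shape[0],0,400-g.shape[1],0))
cv2.imwrite(sys.argv[1],np.hstack(out))
E
python3 tab.py pics/tab1.png
```

```text
scene [254 225  12  12  64] press-y at z.072: 0.0632..0.0743  x -0.0081..0.0140
scene 0.06 [array([261., 223.]), array([253., 231.])]
scene 0.067 [array([264., 225.]), array([256., 233.])]
scene 0.074 [array([267., 227.]), array([259., 235.])]
wrist [209 332  25  17 137] press-y at z.072: 0.0648..0.0726  x -0.0048..0.0067
wrist 0.06 [array([247., 349.]), array([220., 320.])]
wrist 0.067 [array([238., 356.]), array([211., 327.])]
wrist 0.074 [array([228., 363.]), array([201., 335.])]
```

View pics/tab1.png

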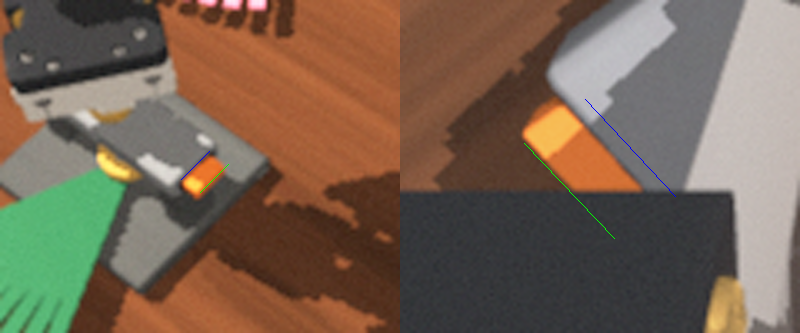

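{"method": "play_rows", "body": {
  "steps": [
    [[0,0,0,0,0,0,1],[0,0,0,0,0,0,1],[0,0,0,0,0,0,1],[0,0,0,0,0,0,1],[0,0,0,0,0,0,1],[0,0,0,0,0,0,1],[0,0,0,0,0,0,1],[0,0,0,0,0,0,1],[0,0,0,0,0,0,1],[0,0,0,0,0,0,1],[0,0,-3,0,0,0,1],[0,0,-6,0,0,0,1],[0,0,-9,0,0,0,1],[0,0,-11,0,0,0,1],[0,0,-11.5,0,0,0,1],[0,0,-11.5,0,0,0,1],[0,0,-11.5,0,0,0,1]]
  ]
}}

```text
time_s: 7.98
ee_pos: [0.4891, -0.1622, 0.2042]
eef_rot: [3.13, 0.002, -2.235]
force: [0.1, 0.1, 0.0]
grip_width: 0.0938
```

```bash
python3 tab.py pics/tab2.png; python3 - <<'E'
from h import *
import cv2
w=ctrl.camera("wrist");g=w["frame"]
a=g[120:400,170:470];a=cv2.resize(a,None,fx=2,fy=2,interpolation=cv2.INTER_CUBIC)
cv2.imwrite("pics/w5.png",a)
np.savez("w5.npz",**w)
o=ctrl.get_obs();print({k:np.round(o[k],3) for k in("time_s","ee_pos","eef_rot","force","grip_width")})
E
```

```text
scene [254 225  12  12  30] press-y at z.072: 0.0632..0.0743  x -0.0072..0.0140
scene 0.06 [array([261., 223.]), array([253., 231.])]
scene 0.067 [array([264., 225.]), array([256., 233.])]
scene 0.074 [array([267., 227.]), array([259., 235.])]
wrist 0.06 [array([271., 273.]), array([253., 252.])]
wrist 0.067 [array([264., 278.]), array([246., 257.])]
wrist 0.074 [array([257., 282.]), array([240., 262.])]
{'time_s': np.float64(8.133), 'ee_pos': array([ 0.489, -0.162,  0.204]), 'eef_rot': array([ 3.129e+00,  1.000e-03, -2.235e+00]), 'force': array([ 0.648, -0.255, -0.044]), 'grip_width': np.float64(0.094)}
```

View pics/w5.png

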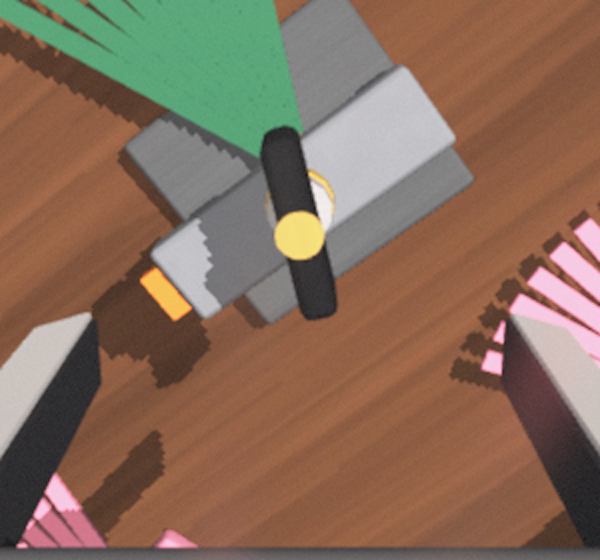

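```bash
python3 - <<'E'
from h import *
w=dict(np.load("w5.npz"))
P=lambda x,y,z:atz(w,170+x/2,120+y/2,z)[:2]
e1,e2=P(152,247,.076),P(205,318,.076)
f1,f2=P(404,68,.076),P(455,140,.076)
o1,o2=P(141,277,.072),P(178,320,.072)
i1,i2=P(159,266,.072),P(192,309,.072)
u=(e1+e2)/2-(f1+f2)/2;L=np.linalg.norm(u);u/=L
print("bridge len",L,"centre",(e1+e2+f1+f2)/4,"yaw",np.arctan2(-u[0],u[1]))
ctr=(e1+e2+f1+f2)/4
for n,q in(("outer",(o1,o2)),("inner",(i1,i2)),("end",(e1,e2))):print(n,[round(float((p-ctr)@u),4) for p in q])
print("tab width",np.linalg.norm(o1-o2),"cam",-w["world_to_cam"][:3,:3].T@w["world_to_cam"][:3,3])
a,b=P(281,129,.122),P(318,316,.122);print("wing",a,b,(a+b)/2,np.linalg.norm(a-b),np.arctan2(*(a-b)[::-1]),"cap",P(300,236,.124))
E
```

```text
bridge len 0.11822758068249224 centre [ 0.49236461 -0.16482439] yaw -0.030763615121573766
outer [0.071, 0.0707]
inner [0.0624, 0.0632]
end [0.0582, 0.06]
tab width 0.023042118395504047 cam [ 0.5533813  -0.21280123  0.38315494]
wing [ 0.52258008 -0.18072872] [ 0.46508527 -0.15111063] [ 0.49383268 -0.16591967] 0.06467522552954778 -0.47568911765654387 cap [ 0.49154169 -0.16408278]
```

{"method": "play_rows", "body": {
  "steps": [
    [[0.14,-0.32,1,0.0126,0,-0.1,1],[0.14,-0.35,3,0.0126,0,-0.19,1],[0.14,-0.37,5,0.0126,0,-0.19,1],[0.14,-0.4,7,0.0126,0,-0.19,1],[0.14,-0.42,9,0.0126,0,-0.19,1],[0.14,-0.44,10.5,0.0126,0,-0.19,1],[0.14,-0.44,10.9,0.0126,0,-0.19,1],[0.14,-0.44,10.9,0.0126,0,-0.19,1],[0.14,-0.44,10.9,0.0126,0,-0.19,1]]
  ]
}}

```text
time_s: 8.88
ee_pos: [0.4907, -0.1651, 0.0951]
eef_rot: [-3.141, 0.002, -2.045]
force: [-0.1, 0.0, 0.4]
grip_width: 0.0936
```

{"method": "play_rows", "body": {
  "steps": [
    [[0,0,0,0,0,0,0],[0,0,0,0,0,0,0],[0,0,0,0,0,0,0],[0,0,0,0,0,0,0],[0,0,0,0,0,0,0],[0,0,0,0,0,0,0],[0,0,0,0,0,0,0],[0,0,0,0,0,0,0],[0,0,0,0,0,0,0],[0,0,0,0,0,0,0],[0,0,0,0,0,0,0],[0,0,0,0,0,0,0],[0,0,0,0,0,0,0],[0,0,0,0,0,0,0]]
  ],
  "force": 60
}}

```text
time_s: 10.05
ee_pos: [0.4915, -0.1639, 0.0952]
eef_rot: [-3.14, 0.005, -2.045]
force: [6.9, 10.4, -1.5]
grip_width: 0.0125
```

{"method": "play_rows", "body": {
  "steps": [
    [[0,0,0,0,0,0.05,0],[0,0,0,0,0,0.1,0],[0,0,0,0,0,0.15,0],[0,0,0,0,0,0.2,0],[0,0,0,0,0,0.23,0],[0,0,0,0,0,0.25,0],[0,0,0,0,0,0.25,0],[0,0,0,0,0,0.25,0]]
  ]
}}

```text
time_s: 10.72
ee_pos: [0.4907, -0.1633, 0.0952]
eef_rot: [3.139, 0.004, -2.293]
force: [-4.8, 5.4, 6.0]
grip_width: 0.0148
```

{"method": "play_rows", "body": {
  "steps": [
    [[0,0,0,0,0,0,1],[0,0,0,0,0,0,1],[0,0,0,0,0,0,1],[0,0,0,0,0,0,1],[0,0,0,0,0,0,1],[0,0,0,0,0,0,1],[0,0,0,0,0,0,1],[0,0,0,0,0,0,1],[0,0,0,0,0,0,1],[0,0,0,0,0,0,1],[0,0,-3,0,0,0,1],[0,0,-6,0,0,0,1],[0,0,-9,0,0,0,1],[0,0,-11,0,0,0,1],[0,0,-11,0,0,0,1],[0,0,-11,0,0,0,1]]
  ]
}}

```text
time_s: 12.05
ee_pos: [0.4909, -0.1639, 0.2058]
eef_rot: [3.141, 0.004, -2.293]
force: [0.2, -0.5, -0.6]
grip_width: 0.0938
```

```bash
python3 - <<'E'
from h import *
import cv2
w=ctrl.camera("wrist");g=w["frame"]
a=g[120:400,170:470];a=cv2.resize(a,None,fx=2,fy=2,interpolation=cv2.INTER_CUBIC)
cv2.imwrite("pics/w6.png",a)
np.savez("w6.npz",**w)
o=ctrl.get_obs();print({k:np.round(o[k],3) for k in("time_s","ee_pos","eef_rot","force","grip_width")})
t0=cv2.imread("pics/top0.png");t=ctrl.camera("top")["frame"];s0=cv2.imread("pics/scene0.png");s=ctrl.camera("scene")["frame"]
d=lambda a,b:cv2.absdiff(a,b).max(2)
print("bamboo region diff top",(d(t0,t)[150:215,155:245]>40).sum(),"scene",(d(s0,s)[320:420,345:450]>40).sum())
E
```

```text
{'time_s': np.float64(12.1), 'ee_pos': array([ 0.49 , -0.164,  0.205]), 'eef_rot': array([ 3.139,  0.004, -2.293]), 'force': array([-0.605,  0.052, -1.316]), 'grip_width': np.float64(0.094)}
bamboo region diff top 359 scene 1256
```

View pics/w6.png

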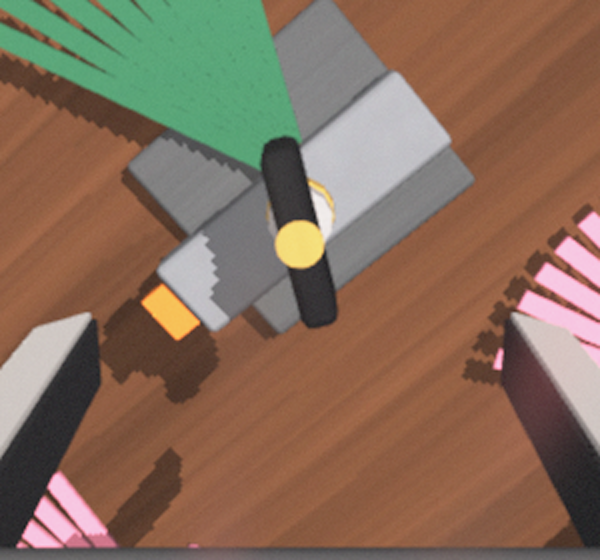

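```bash
python3 - <<'E'
from h import *
w=dict(np.load("w6.npz"))
P=lambda x,y,z:atz(w,170+x/2,120+y/2,z)[:2]
e1,e2=P(158,270,.076),P(217,332,.076)
f1,f2=P(397,72,.076),P(450,141,.076)
o1,o2=P(141,302,.072),P(179,341,.072)
i1,i2=P(162,286,.072),P(199,324,.072)
ctr=(e1+e2+f1+f2)/4
u=(e1+e2)/2-(f1+f2)/2;L=np.linalg.norm(u);u/=L
print("len",L,ctr,"yaw",np.arctan2(-u[0],u[1]))
for n,q in(("outer",(o1,o2)),("inner",(i1,i2)),("end",(e1,e2))):print(n,[round(float((p-ctr)@u),4) for p in q])
a,b=P(281,139,.122),P(320,325,.122);print("wing",np.arctan2(*(a-b)[::-1]),(a+b)/2)
E
```

```text
len 0.1189037522105682 [ 0.49160867 -0.16470751] yaw -0.016172373436144572
outer [0.0755, 0.0753]
inner [0.0643, 0.064]
end [0.0595, 0.0594]
wing -0.5222795110906917 [ 0.49341271 -0.16611472]
```

{"method": "play_rows", "body": {
  "steps": [
    [[-0.1,-0.1,1,0,0,-0.1,1],[-0.1,-0.1,3,0,0,-0.2,1],[-0.1,-0.1,5,0,0,-0.2,1],[-0.1,-0.1,7,0,0,-0.2,1],[-0.1,-0.1,9,0,0,-0.2,1],[-0.1,-0.1,10.5,0,0,-0.2,1],[-0.1,-0.1,11,0,0,-0.2,1],[-0.1,-0.1,11,0,0,-0.2,1],[-0.1,-0.1,11,0,0,-0.2,1]]
  ]
}}

```text
time_s: 12.95
ee_pos: [0.4915, -0.1629, 0.094]
eef_rot: [3.138, 0.004, -2.093]
force: [0.3, -2.0, -0.1]
grip_width: 0.094
```

{"method": "play_rows", "body": {
  "steps": [
    [[0,0,0,0,0,0,0],[0,0,0,0,0,0,0],[0,0,0,0,0,0,0],[0,0,0,0,0,0,0],[0,0,0,0,0,0,0],[0,0,0,0,0,0,0],[0,0,0,0,0,0,0],[0,0,0,0,0,0,0],[0,0,0,0,0,0,0],[0,0,0,0,0,0,0],[0,0,0,0,0,0,0],[0,0,0,0,0,0,0],[0,0,0,0,0,0,0],[0,0,0,0,0,0,0],[0,0,0,0,0,0,0],[0,0,0,0,0,0,0]]
  ],
  "force": 60
}}

```text
time_s: 14.28
ee_pos: [0.4914, -0.1635, 0.0943]
eef_rot: [3.138, 0.003, -2.092]
force: [-2.7, -5.1, 2.8]
grip_width: 0.0129
```

{"method": "play_rows", "body": {
  "steps": [
    [[0,0,0,0,0,0.05,0],[0,0,0,0,0,0.1,0],[0,0,0,0,0,0.15,0],[0,0,0,0,0,0.2,0],[0,0,0,0,0,0.25,0],[0,0,0,0,0,0.3,0],[0,0,0,0,0,0.35,0],[0,0,0,0,0,0.38,0],[0,0,0,0,0,0.38,0],[0,0,0,0,0,0.38,0]]
  ]
}}

```text
time_s: 15.12
ee_pos: [0.4913, -0.1635, 0.0945]
eef_rot: [3.138, 0.001, -2.469]
force: [-3.6, -0.8, 4.4]
grip_width: 0.0182
```

```bash
python3 - <<'E'
from h import *
import cv2
w=ctrl.camera("wrist");g=w["frame"]
a=g[120:420,150:470];a=cv2.resize(a,None,fx=1.8,fy=1.8,interpolation=cv2.INTER_CUBIC)
cv2.imwrite("pics/w7.png",a)
np.savez("w7.npz",**w)
o=ctrl.get_obs();print({k:np.round(o[k],3) for k in("time_s","qpos","ee_pos","eef_rot","force","moment","grip_width")})
E
```

```text
{'time_s': np.float64(15.167), 'qpos': array([-0.393,  0.353,  1.728,  0.003,  1.064,  2.075]), 'ee_pos': array([ 0.491, -0.164,  0.095]), 'eef_rot': array([ 3.138e+00,  1.000e-03, -2.469e+00]), 'force': array([-4.442,  0.225,  4.849]), 'moment': array([0.083, 0.932, 1.714]), 'grip_width': np.float64(0.018)}
```

View pics/w7.png

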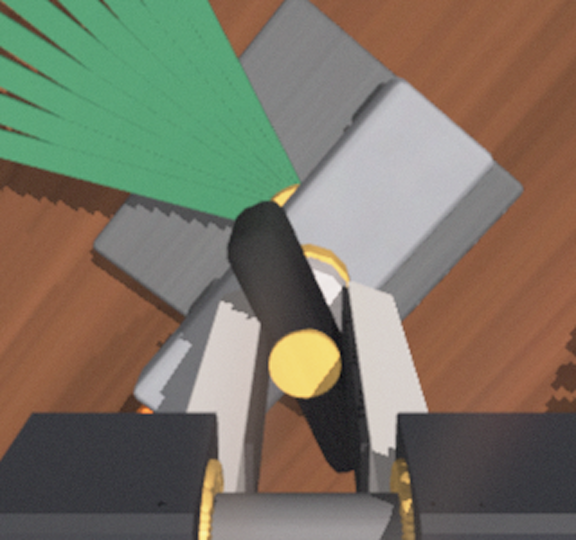

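{"method": "play_rows", "body": {
  "steps": [
    [[0,0,0,0,0,0,1],[0,0,0,0,0,0,1],[0,0,0,0,0,0,1],[0,0,0,0,0,0,1],[0,0,0,0,0,0,1],[0,0,0,0,0,0,1],[0,0,0,0,0,0,1],[0,0,0,0,0,0,1],[0,0,0,0,0,0,1],[0,0,0,0,0,0,1],[0,0,-3,0,0,0,1],[0,0,-6,0,0,0,1],[0,0,-9,0,0,0,1],[0,0,-11,0,0,0,1],[0,0,-11,0,0,-0.12,1],[0,0,-11,0,0,-0.18,1],[0,0,-11,0,0,-0.18,1],[0,0,-11,0,0,-0.18,1]]
  ]
}}

```text
time_s: 16.67
ee_pos: [0.4914, -0.1639, 0.2044]
eef_rot: [3.138, 0.001, -2.292]
force: [-0.6, -0.5, 0.4]
grip_width: 0.094
```

```bash
cat > meas.py <<'E'
from h import *
import cv2,sys
def wing(cam,c,r=.05):
    g=cam["frame"];hsv=cv2.cvtColor(g,cv2.COLOR_BGR2HSV)
    m=((g.max(2)<60)).astype(np.uint8)
    u0=np.array(proj(cam,np.append(c,.122)))
    Y,X=np.mgrid[:480,:640];px=np.hypot(*(np.array(proj(cam,np.append(c+[.04,0],.122)))-u0))
    m[np.hypot(X-u0[0],Y-u0[1])>px]=0
    k,l,st,ce=cv2.connectedComponentsWithStats(m);i=1+np.argmax(st[1:,4])
    ys,xs=np.where(l==i);P=np.array([atz(cam,x,y,.115)[:2] for x,y in zip(xs,ys)])
    v=np.linalg.svd(P-P.mean(0),full_matrices=False)[2][0];v*=np.sign(v[0])
    return len(xs),np.round(P.mean(0),4),round(float(np.arctan2(v[1],v[0])),3)
def tab(cam):
    hsv=cv2.cvtColor(cam["frame"],cv2.COLOR_BGR2HSV)
    m=cv2.inRange(hsv,(10,150,180),(22,255,255));u0=proj(cam,[.4916,-.098,.072])
    k,l,st,ce=cv2.connectedComponentsWithStats(m);r=[]
    for i in range(1,k):
        if st[i,4]>20 and np.hypot(*(ce[i]-u0))<25:
            ys,xs=np.where(l==i);y=np.array([atz(cam,a,b,.072)[1] for a,b in zip(xs,ys)])+.1647
            r.append((int(st[i,4]),np.round(np.percentile(y,[1,50,99]),4)))
    return r
c=np.array([.492,-.165])
for f in("w1","w5","w6"):
    d=dict(np.load(f+".npz"));print(f,wing(d,c),tab(d))
w=ctrl.camera("wrist");np.savez("w8.npz",**w);print("now",wing(w,c),tab(w))
t=ctrl.camera("top");t0=dict(t);t0["frame"]=cv2.imread("pics/top0.png")
b=atz(t,188,178,.122)[:2];print("bamboo before/after",wing(t0,b),wing(t,b))
o=ctrl.get_obs();print({k:np.round(o[k],3) for k in("time_s","ee_pos","eef_rot","force","grip_width")})
a=cv2.resize(w["frame"][120:400,170:470],None,fx=1.6,fy=1.6,interpolation=cv2.INTER_CUBIC)
q=cv2.resize(t["frame"][140:230,150:250],(300,270),interpolation=cv2.INTER_CUBIC)
q=cv2.copyMakeBorder(q,0,a.shape[0]-270,0,0,0)
cv2.imwrite("pics/w8.png",np.hstack([a,q]))
E
python3 meas.py
```

```text
w1 (363, array([ 0.5123, -0.1511]), 0.252) []
w5 (558, array([ 0.4725, -0.1552]), -0.526) [(312, array([0.0632, 0.0678, 0.0724]))]
w6 (553, array([ 0.473 , -0.1543]), -0.597) [(421, array([0.0634, 0.0695, 0.0761]))]
now (550, array([ 0.473 , -0.1542]), -0.591) [(422, array([0.0634, 0.0695, 0.0761]))]Traceback (most recent call last):
  File "meas.py", line 27, in <module>
    b=atz(t,188,178,.122)[:2];print("bamboo before/after",wing(t0,b),wing(t,b))
                                                          ~~~~^^^^^^
  File "meas.py", line 9, in wing
    k,l,st,ce=cv2.connectedComponentsWithStats(m);i=1+np.argmax(st[1:,4])
                                                      ~~~~~~~~~^^^^^^^^^^
    return _wrapfunc(a, 'argmax', axis=axis, out=out, **kwds)
    return bound(*args, **kwds)
ValueError: attempt to get argmax of an empty sequence
```

```bash
sed -i 's/^b=atz.*$//; s/^q=cv2.copy.*$/p=cv2.resize(cv2.imread("pics\/top0.png")[140:230,150:250],(230,207),interpolation=cv2.INTER_CUBIC);q=cv2.resize(q,(230,207));q=cv2.copyMakeBorder(np.vstack([p,q]),0,a.shape[0]-414,0,0,0)/' meas.py; python3 meas.py; python3 tab.py pics/tab3.png; python3 - <<'E'
from h import *
import cv2
# bamboo cap (yellow) and wing (dark) in the top view before / after
for im in(cv2.imread("pics/top0.png"),ctrl.camera("top")["frame"]):
    g=im[150:205,165:215].astype(int);m=(g.max(2)<75);ys,xs=np.where(m)
    print("bamboo dark px",m.sum(),xs.mean()+165,ys.mean()+150)
E
```

```text
w1 (363, array([ 0.5123, -0.1511]), 0.252) []
w5 (558, array([ 0.4725, -0.1552]), -0.526) [(312, array([0.0632, 0.0678, 0.0724]))]
w6 (553, array([ 0.473 , -0.1543]), -0.597) [(421, array([0.0634, 0.0695, 0.0761]))]
now (555, array([ 0.473 , -0.1542]), -0.577) [(424, array([0.0634, 0.0695, 0.0761]))]
{'time_s': np.float64(16.867), 'ee_pos': array([ 0.491, -0.164,  0.204]), 'eef_rot': array([ 3.138e+00,  1.000e-03, -2.291e+00]), 'force': array([ 0.341, -0.4  , -0.167]), 'grip_width': np.float64(0.094)}
scene [254 225  13  13  36] press-y at z.072: 0.0632..0.0784  x -0.0065..0.0142
scene 0.06 [array([261., 223.]), array([253., 231.])]
scene 0.067 [array([264., 225.]), array([256., 233.])]
scene 0.074 [array([267., 227.]), array([259., 235.])]
wrist 0.06 [array([274., 280.]), array([256., 260.])]
wrist 0.067 [array([268., 285.]), array([249., 266.])]
wrist 0.074 [array([262., 290.]), array([243., 271.])]
bamboo dark px 27 192.33333333333334 192.14814814814815
bamboo dark px 31 192.5483870967742 191.3548387096774
```

View pics/w8.png

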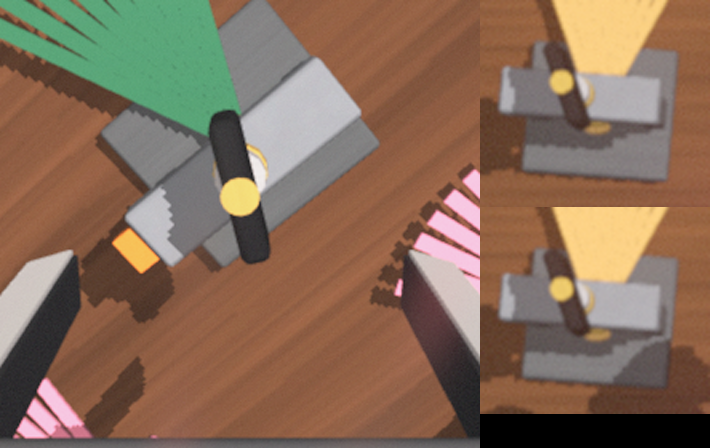

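The tab sits at its end stop: the last two releases measured the same. The bamboo wing hasn't moved and the gripper is clear, so I'm handing in.

```bash
python3 -c "
from station import ctrl
print(ctrl.hand_in())"
```

```text
the job is handed in; nothing more can be done
None
```

I turned the green-stick press's wing clockwise until the orange tab was out, let go, rose clear of the press and handed the job in at about 17 s. No verdict was reported.

**Turning:** It took three grasps, not one. The first gripped something about 21 mm wide, probably the hub, and the wing lagged by about 0.2 rad. I regripped higher on the wing, but it still lagged in the pads. In total the wing turned about 1.01 rad. With the start angle given as 0 to 0.3 rad, the screw cannot be past about 1.35, well below the 1.65 limit.

**Tab:** In the final wrist pictures its outer edge measured 0.076 m from the screw axis, against 0.0724 m after the first grasp. The scene camera gave 0.078 m. Both are slightly above the 0.074 m stop; I put that down to calibration error of about 2 mm. The third grasp did not move the tab or the wing, so I take the tab to be against its stop.

**Other checks:**
- The bamboo press's wing looks the same in the top view before and after.
- At the end the gripper was open at 0.204 m height, with contact force near zero.

**What disagreed:** During the third grasp the wrist moment reached about 1.7 N m, well above the stated 0.25 N m for the wing. The wing seemed to be blocked once the tab was fully out. I did not find the cause.

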